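# Free the slicer's wing cap of unknown thread hand

## Task

The black wing cap on top of the vegetable slicer locks its slicing disc; some of these machines loosen anticlockwise and some clockwise, and this one is not marked. Find which way the cap gives, turn it until it is free, lift it off, carry it over the open metal pan and finish while still holding it there: upright, still, clear above the pan and within its outline, touching nothing but the gripper. Leave the jug, the tub and the butter pack where they are.

Things in the scene. Friction and masses are not known exactly. Their poses are not given: they have to be found in the camera images.
- slicer: Vegetable slicer base, fixed: white housing 270 x 200 mm, 100 mm high, with a round steel disc on top (176 mm across, its top 110 mm above the table) and a grey control pod (58 x 110 mm, top 136 mm above the table) centred 130 mm from the spindle towards the slicer's -x. Origin on the table, on the vertical spindle axis, which is also the cap's axis; z up.
- cap_grip (a point): Centre of the wing of the black plastic cap, on the cap's axis, 41 mm above the cap's foot (151 mm above the table while the cap is on). The wing is an upright bar on top of the cap, 52 mm long (this point's x), 16 mm thick (y), from 28 to 55 mm above the foot; z up.
- cap: The same black cap; origin at the centre of its foot, axes as cap_grip. Below the wing it is a cup 58 mm across, 28 mm high, open below, about 0.1 kg. It sits loosely on the disc around the spindle, locked by inner lugs in a coarse thread that does not raise it as it turns. While locked the wing lies along the slicer's x within 0.1 rad and the cap cannot be lifted.
- spindle_top (a point): Top centre of the spindle under the cap, 20 mm above the disc. How the cap turns on it: one way it meets a hard stop within 0.3 rad of the slicer's x; the other way it turns easily to a hard stop about 1.3 rad from the slicer's x, and lifts straight off with the wing 1.05 to 1.25 rad from it (best 1.15). Which way differs from start to start, unseen. Raised 20 mm, it is clear.
- pan: Open metal pan, fixed to the table, 176 (x) x 162 (y) x 65 mm high, walls 4 mm, with a flange that widens it to 192 x 178 mm at the rim. Origin at the centre of its underside; z up.
- jug_mid (a point): Bystander: clear plastic measuring jug 96 mm across, 130 mm high, with a side handle; point on its axis half-way up.
- tub_mid (a point): Bystander: round yellow tub with a white lid, 120 mm across, 76 mm high; point on its axis half-way up.
- butter_mid (a point): Bystander: wrapped pack of butter, 65 x 120 x 45 mm high; its centre.
Not all that is in view belongs to the job. Of the things like the cap, leave any that is turquoise; of the rest the larger one is meant.

How it is judged (in metres and radians):
On the way, in this order (a step that is already met when the one before it is completed fails the run):
1. the cap, still on the spindle, has been turned at least 0.85 rad (either way) out of its locked position (angle between the x axis of cap and the x axis of slicer, either way round above 0.85 rad and distance between cap and slicer below 0.118 m).
2. the cap is lifted off: its foot at least 25 mm above the disc (z of cap in the frame of slicer above 0.135 m), for 0.1 s.
At the end, for the whole second after the job is handed in: The cap is held by the fingers (contact over 1 N) with its axis within the pan's outline (90 mm and 83 mm of the pan's centre along its x and y), its foot more than 75 mm above the table (10 mm over the rim), within 0.4 rad of upright, slower than 30 mm/s, touching neither pan nor slicer (x of cap_grip in the frame of pan between -0.09 and 0.09 m and y of cap_grip in the frame of pan between -0.083 and 0.083 m and height (world z) of cap above 0.075 m and angle between cap's own z axis and vertical below 0.4 rad and linear speed of cap below 0.03 m/s and contact force between cap and the fingers above 1 N and contact force between cap and pan below 0.1 N and contact force between cap and slicer below 0.1 N); the arm keeps its last pose, push and grip.
It fails at once if a bystander was moved more than 30 mm (distance of any of jug_mid, tub_mid, butter_mid from where it was at the start of the episode above 0.03 m).
It also fails if it takes over 51 s, if anything falls off the work surface, if the arm or the gripper's body presses on something with over 40 N, if the wrist force passes 120 N, or if a joint passes its speed limit or range.

## Robot

A 6-joint arm with a two-finger parallel gripper is mounted at the origin on the work surface. World frame = base frame: x ahead of the robot, y to its left, z up, the work surface at z = 0. Lengths are in mm, angles in degrees, forces in N, time in s.
With the tool pointing down it reaches from about 300 to 850 mm from the base axis. Payload 4.2 kg.
Tool frame: the origin (TCP) lies at the very end of the fingers, on their centre line; the grasp point (between the pads) lies 19 mm behind it (env.tcp_to_grasp is the distance from the TCP to the grasp point, in mm); z points along the fingers, x is the direction in which the jaws open and shut, and the axes are right-handed (so a half turn about z gives the same grasp; the last joint's range is limited). The gripper opens to 91 mm and grips with 3 to 60 N. Pads are 32 mm wide; open, the fingers measure 118 mm over their backs; the gripper's body (76 mm by 178 mm) begins 60 mm behind the grasp point.
Start: joints at [-72.536, 18.312, 89.639, -0, 72.044, -1.146], TCP at [183.497, -544.951, 213.976] pointing down, gripper open.
Joint ranges: [-177.97, 177.97], [-48.28, 115.42], [12.27, 149.76], [-77.06, 257.06], [2.81, 150.46], [-146.56, 146.56]. Speed limits (degrees/s): [147.25, 147.25, 180, 180, 180, 180].

## Interface

Orientations are given as [roll, pitch, yaw] about the fixed x, y, z axes, in that order (R = Rz(yaw) Ry(pitch) Rx(roll)).
In Python, from workcell import monitor, cams, env, search_frame gives the robot as it stands.
- The arm moves only by the tool apply_moves, never from a script. Its argument "plan" is a list of rows, each an object of numbers: "fingers": the finger opening in cm, from 0 to 9.12; "x", "y", "z": the shift along the tool's x, y, z in cm; "wx", "wy", "wz": the turn, a rotation vector about the tool's x, y, z in degrees. In form: [{"fingers": .., "x": .., "y": .., "z": .., "wx": .., "wy": .., "wz": ..}, ...]. A call has 1 to 8 rows; each row is the pose to reach, as a shift and turn from the pose measured when the call began, along the tool's axes at that moment; what a row does not reach only later rows make up. A row lasts 1/10 s, in which the tool goes at most 50 mm and 8.59 degrees, less where a joint would pass 70% of its speed; a pose out of reach is approached as far as the arm can. A call with a gripper value outside its range is refused whole. The fingers move at their own pace and stop on an object; "newtons" is the grip in N (left out, the last holds). Time passes only in rows, so rows that repeat a pose let the fingers close. It gives the time, the measured TCP pose, the force and the opening at its end, in the units of the state.
- monitor.state(): the state, without advancing time (a new reading comes with each control period).
- cams.grab_frame(name): name is "scene" or "top" or "wrist"; returns the picture (400x640x3 uint8, red, green, blue); there is no depth.
- cams.camera_params(name): a dict with "fov_y" (degrees; the focal length in pixels is half the picture's height over the tangent of half this angle, whatever the lens; pixels are square), "cx", "cy" (the principal point, pixels), "k1" (the pictures are not rectified: a ray, as slopes to the right and down, at radius r is drawn at 1 + k1 r^2 times it, then the intrinsics apply), "T" (4x4, takes a point from camera to world coordinates); the wrist camera has in their place "tool_from_camera" (4x4, takes a point from camera to tool coordinates, whose origin is the TCP and whose axes are the tool frame's). Camera axes: x right, y down, z forward; pixel columns grow to the right and rows downward; lengths in mm; the calibration is good to about 2 mm. A picture is of the moment at which its call begins: read the wrist's pose just before it. camera_params takes no time and is no camera call.
- env.job_done(): hands the job in, once; it reports no verdict.
Trained networks look in the newest picture that a camera, given by its name, has taken for a name from the list of things; names that differ only in an ending like _2 or _b are one class to them, and where a whole thing is asked for, a point or a joint stands for the part that bears it (a point fixed in the world has none). Each returns a list of dicts, best first, with "score" (0 to 1); they miss things now and then, are a little off and sometimes report something else, mostly with a low value. They report only what shows in the picture. A call takes as long as a camera call. They do not tell look-alikes from the thing itself.
- search_frame(camera, label): "extent" ([centre column, centre row, width, height] in pixels, round what is visible of it).
The state is a dict: "time_s": time; "qpos": joint angles; "qvel": joint speeds; "effort": joint torques, N m; "ee_pos": TCP position; "ee_rot": TCP orientation; "force": force on the tool from outside, world axes, zero at the start; "torque": the same for the moment, N m; "gripper_width": finger opening in mm.
Only numpy, scipy, OpenCV 4.12 (cv2) and the standard library are available. Lean on these libraries where they do the work, as an engineer would, in place of code of your own. Each camera call takes 0.05 s, during which the arm holds its last target.

## Working session

There is one attempt and no reset: what is moved stays moved. The work goes in short steps, Python scripts to look and compute and a tool call to move; the robot and the scene stay as the last step left them, time stands still between calls to the robot, and variables do not carry over. Pictures are saved under pics/ and viewed, and the job is handed in when it is done.

Besides the shell and the picture viewer there is one more tool, called after "Request:" as name(argument=value, ...), one argument or row to a line, values as JSON. apply_moves: Moves the arm, as the interface text tells. Its arguments: {"type":"object","properties":{"plan":{"type":"array"},"newtons":{"type":"number"}},"required":["plan"]}

```bash
mkdir -p pics; ls; python3 - <<'E'
from workcell import monitor, cams, env, search_frame
import cv2
print(monitor.state())
for n in ["scene","top","wrist"]:
    im=cams.grab_frame(n); cv2.imwrite(f"pics/{n}0.png",im[:,:,::-1])
    print(n,cams.camera_params(n))
    for l in ["cap","slicer","pan","jug_mid","tub_mid","butter_mid"]:
        print(l,[([round(v) for v in d["extent"]],round(d["score"],2)) for d in search_frame(n,l)][:4]) if n!="wrist" else 0
print(monitor.state()["time_s"])
E
```

```text
pics
{'time_s': 0.0, 'qpos': array([-7.25363745e+01,  1.83505631e+01,  8.97054561e+01, -3.98341964e-03,
        7.20424245e+01, -1.14744059e+00]), 'qvel': array([-0.06912811,  0.09471138,  0.02871613,  0.06452891,  0.07382884,
        0.0893003 ]), 'effort': array([-6.54964751e-04, -4.12462378e+01, -2.31975496e+01,  7.27312826e-02,
        4.56398574e-02, -1.54705294e-04]), 'ee_pos': array([ 183.32441029, -544.47388759,  213.13751162]), 'ee_rot': array([ 1.79998185e+02,  9.84997898e-02, -7.13877040e+01]), 'force': array([ 0.05019548, -0.6736387 ,  0.36455131]), 'torque': array([ 0.01283348, -0.01328526,  0.017542  ]), 'gripper_width': 91.11789652723827}
scene {'fov_y': 55.64403751309558, 'cx': 321.3534365293915, 'cy': 201.76054488404563, 'k1': -0.07208729397231844, 'T': array([[-1.10654787e-02,  6.17497536e-01, -7.86494977e-01,
         1.27982219e+03],
       [ 9.99908751e-01,  1.29283392e-02, -3.91770003e-03,
         2.90327472e+01],
       [ 7.74890370e-03, -7.86466561e-01, -6.17584248e-01,
         6.25338061e+02],
       [ 0.00000000e+00,  0.00000000e+00,  0.00000000e+00,
     
[... 837 characters left out ...]
 0.6)]
slicer [([426, 312, 122, 156], 0.71)]
pan [([200, 287, 102, 104], 0.78)]
jug_mid [([427, 133, 77, 67], 0.9)]
tub_mid [([330, 134, 60, 58], 0.94)]
butter_mid [([251, 146, 62, 47], 0.66), ([333, 132, 57, 60], 0.42)]
wrist {'fov_y': 67.833073199295, 'cx': 318.1755392269377, 'cy': 196.69404261789649, 'k1': -0.020293760145342347, 'tool_from_camera': array([[ 9.99999585e-01, -2.54910849e-04,  8.74387330e-04,
        -1.86663485e-01],
       [ 3.99647166e-05,  9.71391314e-01,  2.37484553e-01,
        -6.66269895e+01],
       [-9.09909647e-04, -2.37484420e-01,  9.71390922e-01,
        -1.70624966e+02],
       [ 0.00000000e+00,  0.00000000e+00,  0.00000000e+00,
         1.00000000e+00]])}
0.75
```

View pics/top0.png

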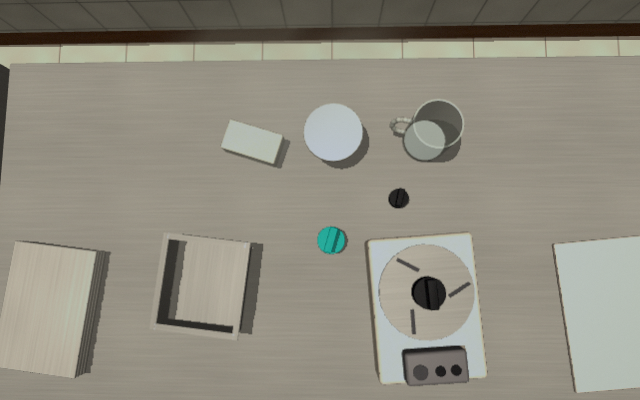

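View pics/scene0.png

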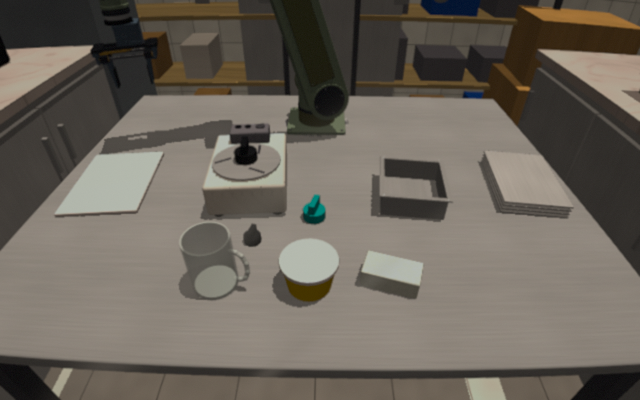

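```bash
python3 - <<'E'
import cv2
im=cv2.imread("pics/top0.png")
cv2.imwrite("pics/top0c.png",cv2.resize(im[220:400,340:500],None,fx=3.3,fy=3.3,interpolation=cv2.INTER_CUBIC)[:600])
cv2.imwrite("pics/top0d.png",cv2.resize(im[220:360,130:270],None,fx=4,fy=4,interpolation=cv2.INTER_CUBIC)[:600])
E
```

```text
(no output)
```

View pics/top0c.png

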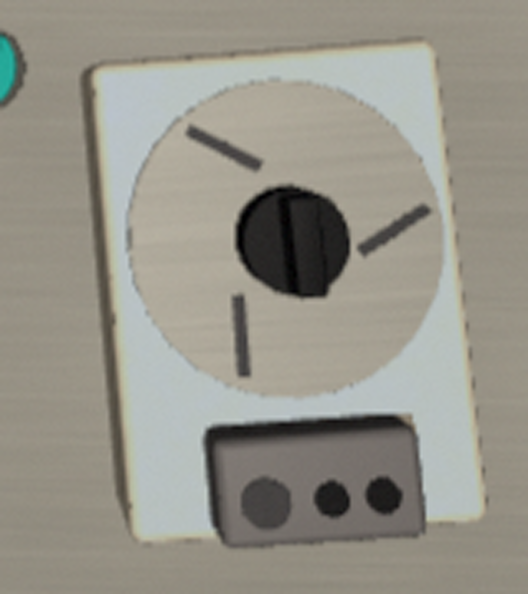

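View pics/top0d.png

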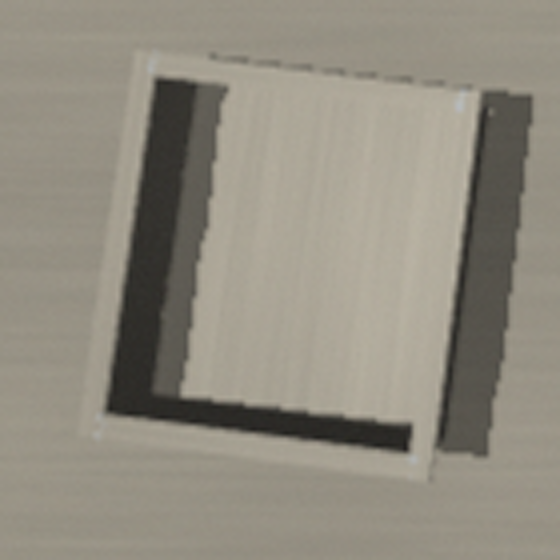

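```bash
cat > h.py <<'E'
import numpy as np,cv2
from workcell import cams,monitor
from scipy.spatial.transform import Rotation as R
def px2w(cam,uv,z,T=None):
    p=cams.camera_params(cam); h=200/np.tan(np.radians(p["fov_y"]/2))
    T=p["T"] if T is None else T
    d=(np.array(uv,float)-[p["cx"],p["cy"]])/h
    s=d.copy()
    for _ in range(10): s=d/(1+p["k1"]*(s@s))
    r=T[:3,:3]@np.array([s[0],s[1],1]); o=T[:3,3]
    return o+r*(z-o[2])/r[2]
def wristT(st):
    T=np.eye(4);T[:3,:3]=R.from_euler('xyz',st["ee_rot"],degrees=True).as_matrix();T[:3,3]=st["ee_pos"]
    return T@cams.camera_params("wrist")["tool_from_camera"]
E
python3 - <<'E'
from h import *
c=lambda x,y:(x/3.3+340,y/3.3+220)
d=lambda x,y:(x/4+130,y/4+220)
print("disc",px2w("top",c(285.5,238.5),110))
K=[px2w("top",c(*q),100) for q in [(90,70),(432,42),(483,520),(133,540)]]
print(np.array(K).round(0))
for a,b in [(0,3),(1,2)]:
    v=K[a]-K[b];print(np.linalg.norm(v),np.degrees(np.arctan2(v[1],v[0])))
v=K[0]-K[1];print(np.degrees(np.arctan2(v[1],v[0]))-90,np.linalg.norm(v))
w=[px2w("top",c(*q),165) for q in [(306,198),(314,296)]]
v=w[0]-w[1];print("wing",sum(w)/2,np.linalg.norm(v),np.degrees(np.arctan2(v[1],v[0])))
P=[px2w("top",d(*q),65) for q in [(138,52),(480,90),(432,480),(82,435)]]
print("pan",np.mean(P,0),np.array(P).round(0))
for n,uv,z in [("jug",(438,120),130),("tub",(333,132),76),("tq",(332,241),28),("sm",(399,201),20)]: print(n,px2w("top",uv,z))
s=monitor.state();print(s["time_s"],s["ee_pos"],s["ee_rot"])
E
```

```text
disc [ 444.37358831 -172.24100745  110.        ]
[[ 538.  -65.  100.]
 [ 555. -260.  100.]
 [ 291. -279.  100.]
 [ 277.  -87.  100.]]
261.86501395362507 4.79050973277817
264.6859417098895 4.234128056901807
4.878596780481686 195.85225417021883
wing [ 445.69161099 -173.03512391  165.        ] 50.32127951271559 3.380640321606821
pan [449.40944237 264.08306291  65.        ] [[554. 341.  65.]
 [535. 167.  65.]
 [345. 186.  65.]
 [364. 362.  65.]]
jug [ 764.53493653 -196.26235791  130.        ]
tub [7.57641528e+02 4.03061453e-01 7.60000000e+01]
tq [539.43232996   2.40588983  28.        ]
sm [ 623.83450707 -138.25967857   20.        ]
0.75 [ 183.5088001  -544.94667555  213.98425166] [-1.79998121e+02 -5.99795467e-03 -7.13892341e+01]
```

```bash
cat >> h.py <<'E'
def shift(target,yaw):
    s=monitor.state();Rm=R.from_euler('xyz',s["ee_rot"],degrees=True)
    d=Rm.inv().apply(np.array(target)-s["ee_pos"])/10
    w=np.degrees((Rm.inv()*R.from_euler('xyz',[180,0,yaw],degrees=True)).as_rotvec())
    print("xyz cm",d.round(2),"w",w.round(2),"t",s["time_s"])
E
python3 -c "
from h import *
shift([445,-173,230],-86.5)"
```

```text
xyz cm [-26.9  -36.65  -1.6 ] w [-0.000e+00 -1.000e-02  1.511e+01] t 0.75
```

Request:
apply_moves(
  plan=[
    {"fingers": 9, "x": -26.9, "y": -36.65, "z": -1.6, "wx": 0, "wy": 0, "wz": 15.1},
    {"fingers": 9, "x": -26.9, "y": -36.65, "z": -1.6, "wx": 0, "wy": 0, "wz": 15.1},
    {"fingers": 9, "x": -26.9, "y": -36.65, "z": -1.6, "wx": 0, "wy": 0, "wz": 15.1},
    {"fingers": 9, "x": -26.9, "y": -36.65, "z": -1.6, "wx": 0, "wy": 0, "wz": 15.1},
    {"fingers": 9, "x": -26.9, "y": -36.65, "z": -1.6, "wx": 0, "wy": 0, "wz": 15.1},
    {"fingers": 9, "x": -26.9, "y": -36.65, "z": -1.6, "wx": 0, "wy": 0, "wz": 15.1},
    {"fingers": 9, "x": -26.9, "y": -36.65, "z": -1.6, "wx": 0, "wy": 0, "wz": 15.1},
    {"fingers": 9, "x": -26.9, "y": -36.65, "z": -1.6, "wx": 0, "wy": 0, "wz": 15.1},
  ],
)

```text
time_s: 1.55
ee_pos: [413.9, -216.7, 228.4]
ee_rot: [-180.0, -0.0, -86.5]
force: [0.6, -0.0, 0.4]
gripper_width: 89.8
```

```bash
python3 -c "
from h import *
shift([445,-173,230],-86.5)"
```

```text
xyz cm [-4.17 -3.37 -0.16] w [-0.05 -0.04 -0.  ] t 1.55
```

Request:
apply_moves(
  plan=[
    {"fingers": 9, "x": -4.17, "y": -3.37, "z": -0.16},
    {"fingers": 9, "x": -4.17, "y": -3.37, "z": -0.16},
    {"fingers": 9, "x": -4.17, "y": -3.37, "z": -0.16},
  ],
)

```text
$.plan[0]: bad value
```

```bash
python3 - <<'E'
from h import *
s=monitor.state();im=cams.grab_frame("wrist");cv2.imwrite("pics/w1.png",im[:,:,::-1]);T=wristT(s)
np.save("T1.npy",T);print(s["ee_pos"],s["ee_rot"],s["time_s"])
E
```

```text
[ 413.93514326 -216.69019195  228.40539507] [-1.79953454e+02 -3.92207413e-02 -8.65016784e+01] 1.55
```

View pics/w1.png

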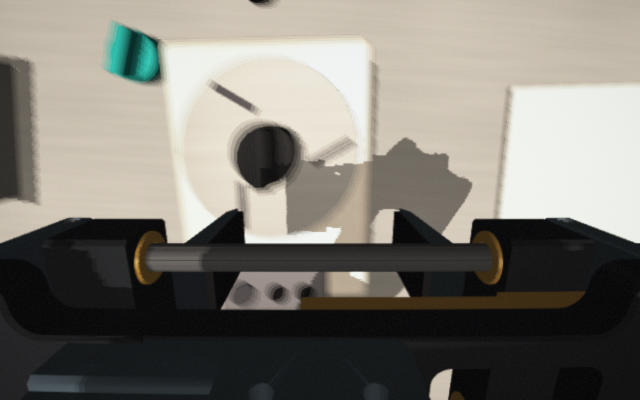

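The wrist view, taken while still moving, shows the black cap at about (267,150) on the disc. The move was refused because all fields are needed, so I'm repeating it.

Request:
apply_moves(
  plan=[
    {"fingers": 9, "x": -4.17, "y": -3.37, "z": -0.16, "wx": 0, "wy": 0, "wz": 0},
    {"fingers": 9, "x": -4.17, "y": -3.37, "z": -0.16, "wx": 0, "wy": 0, "wz": 0},
    {"fingers": 9, "x": -4.17, "y": -3.37, "z": -0.16, "wx": 0, "wy": 0, "wz": 0},
  ],
)

```text
time_s: 1.9
ee_pos: [449.6, -165.9, 230.7]
ee_rot: [-179.7, 0.2, -86.0]
force: [0.3, -0.9, -0.6]
gripper_width: 89.8
```

```bash
python3 - <<'E'
from h import *
s=monitor.state();im=cams.grab_frame("wrist");cv2.imwrite("pics/w2.png",im[:,:,::-1]);T=wristT(s)
np.save("T2.npy",T);print(s["ee_pos"],s["ee_rot"],s["time_s"])
E
```

```text
[ 449.56200447 -165.93616546  230.6936118 ] [-179.69116497    0.24654414  -86.01410954] 1.9
```

View pics/w2.png

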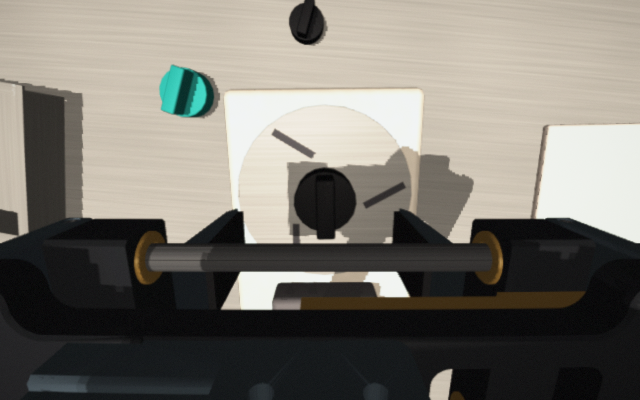

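The wrist view shows the wing at about (325,207), with its top face spanning rows 172–239.

```bash
python3 - <<'E'
from h import *
T=np.load("T2.npy")
a=px2w("wrist",(325,174),165,T);b=px2w("wrist",(326,238),165,T)
print(a,b,(a+b)/2,np.linalg.norm(a-b),np.degrees(np.arctan2(*(a-b)[1::-1])))
a=px2w("wrist",(239,187),110,T);b=px2w("wrist",(413,187),110,T);print((a+b)/2,np.linalg.norm(a-b))
s=monitor.state();print(s["ee_pos"],s["ee_rot"],s["time_s"])
im=cams.grab_frame("wrist");cv2.imwrite("pics/w3.png",cv2.resize(im[60:300,200:450,::-1],None,fx=2.4,fy=2.4))
np.save("T3.npy",wristT(s))
E
```

```text
[ 477.80367144 -169.17073302  165.        ] [ 423.33304341 -174.10570498  165.        ] [ 450.56835743 -171.638219    165.        ] 54.693722368295184 5.176794133984681
[ 456.12757009 -172.79577096  110.        ] 174.3393193580644
[ 448.78217177 -166.98466032  230.58042519] [-179.73389824    0.22335408  -86.10190175] 1.95
```

View pics/w3.png

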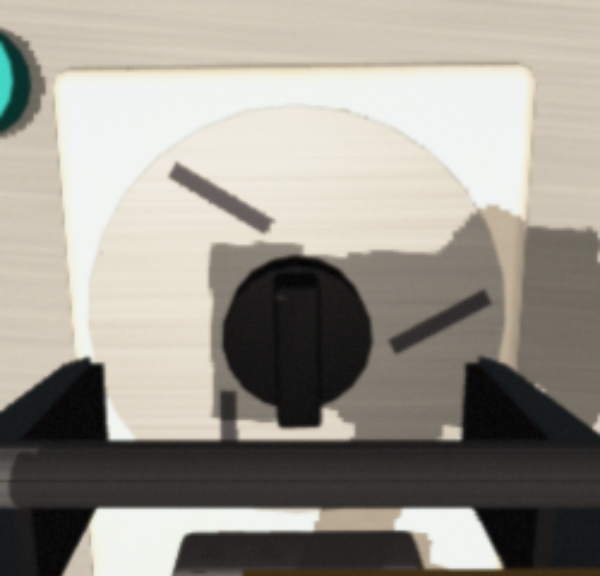

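```bash
python3 - <<'E'
from h import *
T=np.load("T3.npy")
a=px2w("wrist",(323.8,179),165,T);b=px2w("wrist",(325,237.3),165,T)
print((a+b)/2,np.linalg.norm(a-b),np.degrees(np.arctan2(*(a-b)[1::-1])))
c=lambda x,y:(x/2.4+200,y/2.4+60)
# disc circle: top (293,104), left (88,312), right(505,312)
pts=np.array([px2w("wrist",c(*q),110,T)[:2] for q in [(293,104),(88,312),(505,312),(150,165),(437,163)]])
from scipy.optimize import least_squares
r=least_squares(lambda p:np.hypot(*(pts-p[:2]).T)-88,[445,-173]);print(r.x,r.fun)
shift([446.5,-172.5,200],-86)
E
```

```text
[ 447.9825847  -171.93489236  165.        ] 49.98209650018915 5.3127120310798315
[ 446.3020905  -171.76985241] [ 0.97484867 -0.88568075 -0.29566562 -0.1414915  -1.03576006]
xyz cm [0.49 0.23 3.05] w [-0.26  0.23 -0.19] t 2.0
```

Request:
apply_moves(
  plan=[
    {"fingers": 9, "x": 0.47, "y": 0.23, "z": 2.5, "wx": -0.2, "wy": 0.2, "wz": -0.6},
    {"fingers": 9, "x": 0.47, "y": 0.23, "z": 5, "wx": -0.2, "wy": 0.2, "wz": -0.6},
    {"fingers": 9, "x": 0.47, "y": 0.23, "z": 6.5, "wx": -0.2, "wy": 0.2, "wz": -0.6},
    {"fingers": 9, "x": 0.47, "y": 0.23, "z": 7.5, "wx": -0.2, "wy": 0.2, "wz": -0.6},
    {"fingers": 9, "x": 0.47, "y": 0.23, "z": 8, "wx": -0.2, "wy": 0.2, "wz": -0.6},
    {"fingers": 9, "x": 0.47, "y": 0.23, "z": 8, "wx": -0.2, "wy": 0.2, "wz": -0.6},
    {"fingers": 9, "x": 0.47, "y": 0.23, "z": 8, "wx": -0.2, "wy": 0.2, "wz": -0.6},
  ],
)

```text
time_s: 2.7
ee_pos: [447.1, -172.6, 151.2]
ee_rot: [-179.9, -0.0, -85.6]
force: [0.7, 0.1, 0.6]
gripper_width: 90.2
```

```bash
python3 - <<'E'
from h import *
print(monitor.state()["ee_pos"])
shift([446.5,-172.2,143],-85.5)
E
```

```text
[ 447.07833187 -172.60571557  151.16131753]
xyz cm [-0.05  0.06  0.82] w [-0.13 -0.02 -0.12] t 2.7
```

Request:
apply_moves(
  plan=[
    {"fingers": 5, "x": -0.05, "y": 0.06, "z": 0.5, "wx": 0, "wy": 0, "wz": 0},
    {"fingers": 4, "x": -0.05, "y": 0.06, "z": 0.82, "wx": 0, "wy": 0, "wz": 0},
    {"fingers": 3, "x": -0.05, "y": 0.06, "z": 0.82, "wx": 0, "wy": 0, "wz": 0},
    {"fingers": 2.2, "x": -0.05, "y": 0.06, "z": 0.82, "wx": 0, "wy": 0, "wz": 0},
    {"fingers": 1, "x": -0.05, "y": 0.06, "z": 0.82, "wx": 0, "wy": 0, "wz": 0},
    {"fingers": 1, "x": -0.05, "y": 0.06, "z": 0.82, "wx": 0, "wy": 0, "wz": 0},
    {"fingers": 0, "x": -0.05, "y": 0.06, "z": 0.82, "wx": 0, "wy": 0, "wz": 0},
    {"fingers": 0, "x": -0.05, "y": 0.06, "z": 0.82, "wx": 0, "wy": 0, "wz": 0},
  ],
  newtons=25,
)

```text
time_s: 3.5
ee_pos: [446.5, -172.1, 143.0]
ee_rot: [-179.9, -0.0, -85.6]
force: [0.6, 1.0, 0.2]
gripper_width: 29.0
```

Request:
apply_moves(
  plan=[
    {"fingers": 0, "x": 0, "y": 0, "z": 0, "wx": 0, "wy": 0, "wz": 0},
    {"fingers": 0, "x": 0, "y": 0, "z": 0, "wx": 0, "wy": 0, "wz": 0},
    {"fingers": 0, "x": 0, "y": 0, "z": 0, "wx": 0, "wy": 0, "wz": 0},
    {"fingers": 0, "x": 0, "y": 0, "z": 0, "wx": 0, "wy": 0, "wz": 0},
  ],
  newtons=25,
)

```text
time_s: 3.9
ee_pos: [446.5, -172.1, 143.0]
ee_rot: [-179.9, -0.0, -85.6]
force: [0.3, 0.2, 0.6]
gripper_width: 16.1
```

```bash
python3 - <<'E'
from h import *
s=monitor.state();print(s["ee_pos"],s["ee_rot"],s["force"],s["torque"],s["gripper_width"],s["qpos"])
E
```

```text
[ 446.49157634 -172.10920459  143.01472067] [-1.79866946e+02 -1.29646501e-02 -8.56191981e+01] [0.28277477 0.22391294 0.61266505] [ 0.06832357 -0.02115226 -0.01752837] 16.104560394509264 [-2.24913549e+01  1.31160139e+01  1.08152913e+02  5.69066405e-02
  5.86065390e+01  6.30982376e+01]
```

Request:
apply_moves(
  plan=[
    {"fingers": 0, "x": 0, "y": 0, "z": 0, "wx": 0, "wy": 0, "wz": -3},
    {"fingers": 0, "x": 0, "y": 0, "z": 0, "wx": 0, "wy": 0, "wz": -6},
    {"fingers": 0, "x": 0, "y": 0, "z": 0, "wx": 0, "wy": 0, "wz": -9},
    {"fingers": 0, "x": 0, "y": 0, "z": 0, "wx": 0, "wy": 0, "wz": -12},
    {"fingers": 0, "x": 0, "y": 0, "z": 0, "wx": 0, "wy": 0, "wz": -12},
  ],
)

```text
time_s: 4.4
ee_pos: [446.4, -171.8, 143.0]
ee_rot: [-179.9, 0.0, -73.7]
force: [-0.9, 1.7, 0.8]
gripper_width: 16.0
```

```bash
python3 - <<'E'
from h import *
s=monitor.state();print(s["ee_pos"],s["ee_rot"],s["force"],s["torque"],s["gripper_width"])
E
```

```text
[ 446.4115313  -171.77015868  143.04749569] [-1.79867589e+02  3.31725602e-03 -7.36556782e+01] [-0.88408628  1.65996994  0.76459776] [ 0.31732736  0.05419523 -0.07083538] 16.034531763807237
```

Request:
apply_moves(
  plan=[
    {"fingers": 0, "x": 0, "y": 0, "z": 0, "wx": 0, "wy": 0, "wz": -3},
    {"fingers": 0, "x": 0, "y": 0, "z": 0, "wx": 0, "wy": 0, "wz": -6},
    {"fingers": 0, "x": 0, "y": 0, "z": 0, "wx": 0, "wy": 0, "wz": -9},
    {"fingers": 0, "x": 0, "y": 0, "z": 0, "wx": 0, "wy": 0, "wz": -9},
  ],
)

```text
time_s: 4.8
ee_pos: [446.5, -171.7, 143.0]
ee_rot: [-179.8, 0.0, -64.9]
force: [0.3, -0.6, 0.7]
gripper_width: 18.8
```

```bash
python3 - <<'E'
from h import *
s=monitor.state();print(s["ee_pos"],s["ee_rot"],s["force"],s["torque"],s["gripper_width"])
E
```

```text
[ 446.53617349 -171.70344392  143.04393856] [-1.79823023e+02  9.09037965e-03 -6.48943473e+01] [ 0.27332924 -0.62441655  0.73999017] [ 0.08001355 -0.07879823 -1.10785367] 18.751998769233897
```

Torque of −1.1 N m and the fingers pried open to 18.8 mm at about 20° mean a hard stop. The cap therefore loosens clockwise.

Request:
apply_moves(
  plan=[
    {"fingers": 0, "x": 0, "y": 0, "z": 0, "wx": 0, "wy": 0, "wz": 5},
    {"fingers": 0, "x": 0, "y": 0, "z": 0, "wx": 0, "wy": 0, "wz": 10},
    {"fingers": 0, "x": 0, "y": 0, "z": 0, "wx": 0, "wy": 0, "wz": 15},
    {"fingers": 0, "x": 0, "y": 0, "z": 0, "wx": 0, "wy": 0, "wz": 20},
    {"fingers": 0, "x": 0, "y": 0, "z": 0, "wx": 0, "wy": 0, "wz": 25},
    {"fingers": 0, "x": 0, "y": 0, "z": 0, "wx": 0, "wy": 0, "wz": 30},
    {"fingers": 0, "x": 0, "y": 0, "z": 0, "wx": 0, "wy": 0, "wz": 35},
    {"fingers": 0, "x": 0, "y": 0, "z": 0, "wx": 0, "wy": 0, "wz": 40},
  ],
)

```text
time_s: 5.6
ee_pos: [446.7, -172.0, 143.0]
ee_rot: [-179.8, 0.1, -105.1]
force: [0.3, -0.2, 0.1]
gripper_width: 15.7
```

```bash
python3 - <<'E'
from h import *
s=monitor.state();print(s["ee_pos"],s["ee_rot"],s["force"],s["torque"],s["gripper_width"],s["qpos"])
shift([446.5,-172,143],-151.3)
E
```

```text
[ 446.73283267 -171.99317273  143.04922801] [-1.79839061e+02  7.54798273e-02 -1.05120255e+02] [ 0.34181898 -0.20004912  0.09675007] [-0.00481501 -0.08291583 -0.00349033] 15.698953445327676 [-22.50040171  13.11640773 108.14672369   0.11193291  58.58700665
  82.56174456]
xyz cm [0.01 0.02 0.  ] w [-0.12  0.14 46.18] t 5.6
```

Request:
apply_moves(
  plan=[
    {"fingers": 0, "x": 0, "y": 0, "z": 0, "wx": 0, "wy": 0, "wz": 6},
    {"fingers": 0, "x": 0, "y": 0, "z": 0, "wx": 0, "wy": 0, "wz": 12},
    {"fingers": 0, "x": 0, "y": 0, "z": 0, "wx": 0, "wy": 0, "wz": 18},
    {"fingers": 0, "x": 0, "y": 0, "z": 0, "wx": 0, "wy": 0, "wz": 24},
    {"fingers": 0, "x": 0, "y": 0, "z": 0, "wx": 0, "wy": 0, "wz": 30},
    {"fingers": 0, "x": 0, "y": 0, "z": 0, "wx": 0, "wy": 0, "wz": 36},
    {"fingers": 0, "x": 0, "y": 0, "z": 0, "wx": 0, "wy": 0, "wz": 41},
    {"fingers": 0, "x": 0, "y": 0, "z": 0, "wx": 0, "wy": 0, "wz": 44},
  ],
)

```text
time_s: 6.4
ee_pos: [446.8, -172.0, 143.1]
ee_rot: [-179.9, 0.2, -149.3]
force: [-0.1, 1.5, 0.1]
gripper_width: 15.9
```

```bash
python3 - <<'E'
from h import *
s=monitor.state();print(s["ee_pos"],s["ee_rot"],s["force"],s["torque"],s["gripper_width"],s["qpos"])
im=cams.grab_frame("top");cv2.imwrite("pics/t2.png",cv2.resize(im[220:400,340:500,::-1],None,fx=3.3,fy=3.3))
im=cams.grab_frame("wrist");cv2.imwrite("pics/w4.png",im[:,:,::-1])
shift([446.5,-172,143],-151.3)
E
```

```text
[ 446.82225225 -172.03083076  143.11185879] [-1.79916750e+02  1.59396089e-01 -1.49301305e+02] [-0.05537113  1.45376603  0.14427333] [ 0.22416372 -0.07329498 -0.01765336] 15.909729038885295 [-2.24879871e+01  1.31150801e+01  1.08138127e+02  9.10778069e-02
  5.85846644e+01  1.26766071e+02]
xyz cm [0.02 0.01 0.01] w [-0.07  0.15  2.17] t 6.5
```

View pics/w4.png

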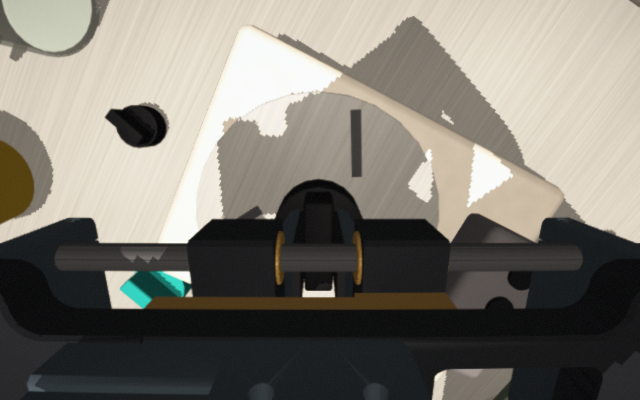

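View pics/t2.png

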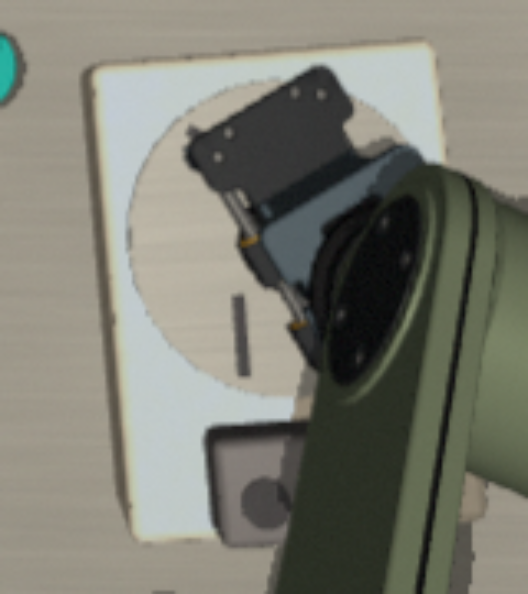

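The wing (318,250) is held square between the pads, turned about 64° from the slicer's x. I'm adding 2° and then lifting gently.

Request:
apply_moves(
  plan=[
    {"fingers": 0, "x": 0, "y": 0, "z": 0, "wx": 0, "wy": 0, "wz": 2},
    {"fingers": 0, "x": 0, "y": 0, "z": 0, "wx": 0, "wy": 0, "wz": 2},
    {"fingers": 0, "x": 0, "y": 0, "z": -0.4, "wx": 0, "wy": 0, "wz": 2},
    {"fingers": 0, "x": 0, "y": 0, "z": -0.8, "wx": 0, "wy": 0, "wz": 2},
    {"fingers": 0, "x": 0, "y": 0, "z": -0.8, "wx": 0, "wy": 0, "wz": 2},
  ],
  newtons=30,
)

```text
time_s: 7.0
ee_pos: [447.0, -172.0, 151.7]
ee_rot: [-179.9, 0.2, -151.1]
force: [0.4, -0.1, -0.4]
gripper_width: 15.6
```

```bash
python3 - <<'E'
from h import *
s=monitor.state();print(s["ee_pos"],s["ee_rot"],s["force"],s["torque"],s["gripper_width"],s["qpos"])
E
```

```text
[ 446.96373497 -172.03995069  151.66031413] [-179.89783919    0.18915817 -151.10929936] [ 0.42206201 -0.09957451 -0.4125842 ] [0.24061102 0.03919689 0.00220597] 15.635632986204737 [-2.24869296e+01  1.26108812e+01  1.07418586e+02  9.72382698e-02
  5.97726829e+01  1.28573731e+02]
```

Request:
apply_moves(
  plan=[
    {"fingers": 0, "x": 0, "y": 0, "z": -1, "wx": 0, "wy": 0, "wz": 0},
    {"fingers": 0, "x": 0, "y": 0, "z": -2, "wx": 0, "wy": 0, "wz": 0},
    {"fingers": 0, "x": 0, "y": 0, "z": -4, "wx": 0, "wy": 0, "wz": 0},
    {"fingers": 0, "x": 0, "y": 0, "z": -6, "wx": 0, "wy": 0, "wz": 0},
    {"fingers": 0, "x": 0, "y": 0, "z": -8, "wx": 0, "wy": 0, "wz": 0},
    {"fingers": 0, "x": 0, "y": 0, "z": -8, "wx": 0, "wy": 0, "wz": 0},
    {"fingers": 0, "x": 0, "y": 0, "z": -8, "wx": 0, "wy": 0, "wz": 0},
  ],
)

```text
time_s: 7.7
ee_pos: [446.6, -172.1, 231.9]
ee_rot: [-179.9, 0.2, -151.1]
force: [0.2, -0.7, -1.8]
gripper_width: 15.9
```

```bash
python3 - <<'E'
from h import *
s=monitor.state();print(s["ee_pos"],s["ee_rot"],s["force"],s["torque"],s["gripper_width"],s["qpos"])
im=cams.grab_frame("scene");cv2.imwrite("pics/s3.png",im[:,:,::-1])
im=cams.grab_frame("wrist");cv2.imwrite("pics/w5.png",im[:,:,::-1])
shift([449.5,264,231.5],-98)
E
```

```text
[ 446.62310488 -172.12188367  231.93305462] [-179.85328906    0.2174271  -151.10963525] [ 0.21299761 -0.65297929 -1.81784843] [ 0.07711967  0.02728281 -0.00078031] 15.926610848520092 [-2.25076430e+01  8.76058958e+00  9.99451621e+01  8.28789068e-02
  7.10439579e+01  1.28575519e+02]
xyz cm [-21.36  37.99  -0.04] w [ -0.07   0.1  -53.11] t 7.8
```

View pics/s3.png

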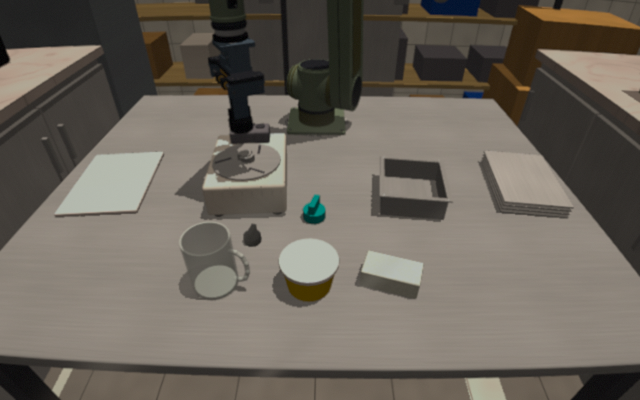

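View pics/w5.png

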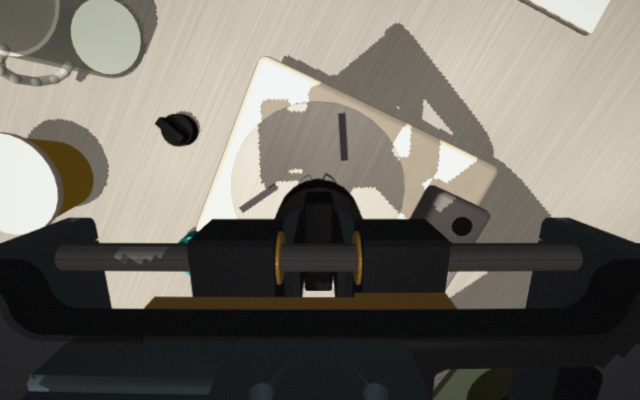

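The cap is in the gripper and the spindle is bare at about (245,155) in the scene view. The bystanders look untouched. Carrying it to the pan.

Request:
apply_moves(
  plan=[
    {"fingers": 0, "x": -1, "y": 1.78, "z": 0, "wx": 0, "wy": 0, "wz": -3},
    {"fingers": 0, "x": -3, "y": 5.34, "z": 0, "wx": 0, "wy": 0, "wz": -8},
    {"fingers": 0, "x": -5, "y": 8.9, "z": 0, "wx": 0, "wy": 0, "wz": -13},
    {"fingers": 0, "x": -7, "y": 12.45, "z": 0, "wx": 0, "wy": 0, "wz": -18},
    {"fingers": 0, "x": -9, "y": 16, "z": 0, "wx": 0, "wy": 0, "wz": -23},
    {"fingers": 0, "x": -11, "y": 19.56, "z": 0, "wx": 0, "wy": 0, "wz": -28},
    {"fingers": 0, "x": -13, "y": 23.12, "z": 0, "wx": 0, "wy": 0, "wz": -33},
    {"fingers": 0, "x": -15, "y": 26.7, "z": 0, "wx": 0, "wy": 0, "wz": -38},
  ],
)

```text
time_s: 8.6
ee_pos: [447.5, 135.9, 229.9]
ee_rot: [-180.0, 0.0, -112.9]
force: [1.3, -1.1, -0.4]
gripper_width: 15.6
```

```bash
python3 - <<'E'
from h import *
s=monitor.state();print(s["ee_pos"],s["ee_rot"],s["force"],s["gripper_width"])
shift([449.5,264,215],-98)
E
```

```text
[447.47342892 135.90297858 229.88989447] [-1.79998836e+02  2.16005750e-03 -1.12895576e+02] [ 1.25501101 -1.05016912 -0.44812868] 15.631113053724187
xyz cm [-11.88   4.8    1.49] w [ -0.    0.  -14.9] t 8.6
```

Request:
apply_moves(
  plan=[
    {"fingers": 0, "x": -3.3, "y": 1.33, "z": 0, "wx": 0, "wy": 0, "wz": -5},
    {"fingers": 0, "x": -6.6, "y": 2.66, "z": 0, "wx": 0, "wy": 0, "wz": -10},
    {"fingers": 0, "x": -9.2, "y": 3.72, "z": 0.5, "wx": 0, "wy": 0, "wz": -15},
    {"fingers": 0, "x": -11, "y": 4.45, "z": 1, "wx": 0, "wy": 0, "wz": -15},
    {"fingers": 0, "x": -11.9, "y": 4.8, "z": 1.5, "wx": 0, "wy": 0, "wz": -15},
    {"fingers": 0, "x": -11.9, "y": 4.8, "z": 1.5, "wx": 0, "wy": 0, "wz": -15},
    {"fingers": 0, "x": -11.9, "y": 4.8, "z": 1.5, "wx": 0, "wy": 0, "wz": -15},
    {"fingers": 0, "x": -11.9, "y": 4.8, "z": 1.5, "wx": 0, "wy": 0, "wz": -15},
  ],
)

```text
time_s: 9.4
ee_pos: [449.7, 263.2, 215.0]
ee_rot: [-180.0, -0.0, -98.0]
force: [-0.2, 0.2, -1.7]
gripper_width: 16.2
```

Request:
apply_moves(
  plan=[
    {"fingers": 0, "x": 0, "y": 0, "z": 0, "wx": 0, "wy": 0, "wz": 0},
    {"fingers": 0, "x": 0, "y": 0, "z": 0, "wx": 0, "wy": 0, "wz": 0},
    {"fingers": 0, "x": 0, "y": 0, "z": 0, "wx": 0, "wy": 0, "wz": 0},
    {"fingers": 0, "x": 0, "y": 0, "z": 0, "wx": 0, "wy": 0, "wz": 0},
  ],
)

```text
time_s: 9.8
ee_pos: [449.7, 263.0, 215.1]
ee_rot: [-180.0, -0.0, -98.0]
force: [0.2, 0.1, -0.8]
gripper_width: 15.9
```

```bash
python3 - <<'E'
from h import *
s=monitor.state();print(s["ee_pos"],s["ee_rot"],s["force"],s["gripper_width"],s["time_s"],s["qvel"])
im=cams.grab_frame("scene");cv2.imwrite("pics/s4.png",im[:,:,::-1])
im=cams.grab_frame("wrist");cv2.imwrite("pics/w6.png",im[:,:,::-1])
E
```

```text
[449.70426955 262.96646864 215.12995329] [-1.79986431e+02 -1.61204886e-02 -9.79864323e+01] [ 0.19246246  0.05256328 -0.81014876] 15.893467381043143 9.8 [ 0.24201483  0.07075981 -0.08185237 -0.09775651  0.08816322  0.01982396]
```

View pics/s4.png

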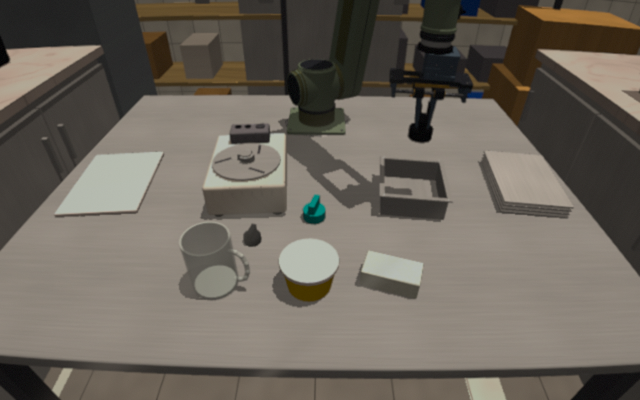

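View pics/w6.png

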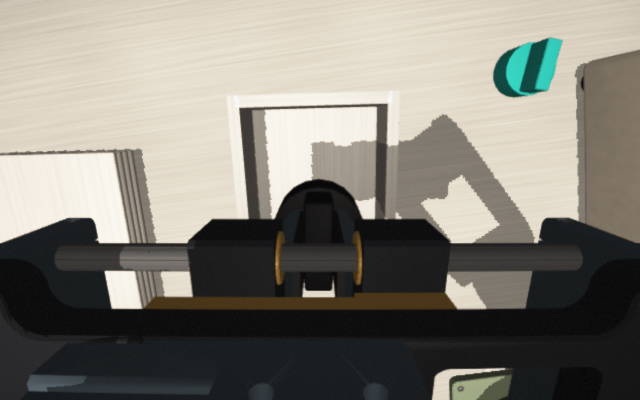

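The cap (420,130) is held upright above the pan in the scene view, and the wrist view shows the pan's far rim corners at (229,96) and (399,92). I'll check the pan centre once more, then hand in.

```bash
python3 - <<'E'
from h import *
s=monitor.state();T=wristT(s)
a=px2w("wrist",(229,96),65,T);b=px2w("wrist",(399,92),65,T);u=(b-a)/np.linalg.norm(b-a)
n=np.array([u[1],-u[0],0]); n=n if n[0]<0 else -n
print(a,b,np.linalg.norm(b-a),"centre",(a+b)/2+96*n)
E
```

```text
[556.39329626 340.71393681  65.        ] [536.03430215 167.19715172  65.        ] 174.707078708935 centre [450.86785506 265.1426321   65.        ]
```

The two pan centres agree within 2 mm, so the cap is centred.

```bash
python3 -c "
from workcell import env,monitor
print(env.job_done())
s=monitor.state();print(s['ee_pos'],s['gripper_width'],s['force'],s['time_s'])"
```

```text
the job is handed in; nothing more can be done
None
the job is handed in; nothing more can be done
```

The cap is off the slicer, and I handed the job in at about 10 s (limit 51 s) with the cap held over the pan. The hand-in gives no verdict, so I can't confirm a pass.

- **Finding the direction:** I gripped the wing and first turned it anticlockwise. After about 20° it met a hard stop (−1.1 N m, fingers forced from 16 to 18.8 mm), so this cap loosens clockwise.
- **Freeing it:** I turned it clockwise to about 66° (1.15 rad) from the slicer's x axis. It then lifted off without resistance, and the pictures showed the bare spindle.
- **Last checks before hand-in:**
  - The tool was within about 3 mm of the pan's centre; the top and wrist cameras gave centres within 2 mm of each other.
  - The cap's foot was about 180 mm above the table, judged from where I gripped it.
  - The tool was vertical and still, and the fingers were holding the wing at 15.9 mm.
  - In the last scene picture the jug, tub and butter pack looked unmoved, though I did not re-measure them.

No check failed or disagreed. One move call was refused for missing fields, and I repeated it.

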